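# Fit the battery cover and lock its quarter-turn fastener

### The job

Close the battery compartment of the grey instrument case: carry the loose metal cover by its long edges (never by its fastener), set it down without dropping it between the four corner guides over the opening, either way round, and let go of it. Then take the fastener's wing, line it up with the long axis of the case so that its blade meets the slot, push it fully in, turn it a quarter turn clockwise until it is locked crosswise, and let go. Leave the small screwdriver and the solder spool where they are.

Things in the scene. Friction and masses are not known exactly. Their poses are not given: they have to be found in the camera images.
- case: Grey instrument case fixed to the desk, 96 mm (its x) by 170 mm (its y, long axis), 55 mm high; origin under its centre, on the desk. Its flat top has an opening 44 x 130 mm in the middle. Four dark L-shaped corner guides, 13 mm high with flared tops, give the cover 1.5 mm play on each side; none stands within 55 mm of the middle of the long edges, so fingers have room there.
- case_slot (a point): Centre of the slot, 54 mm above the desk: a slot 13 mm wide, 42 mm long along the case's y, in a 5 mm steel plate across the middle of the case's opening, its top 1 mm below the case's top. Axes as the case. Stops under the plate let a blade pushed through turn only clockwise (seen from above), to about 90 to 100 degrees.
- cover_mid (a point): Centre of the loose cover, an aluminium pan open below, 60 mm (its x) by 150 mm (its y) by 20 mm high, walls 3 mm, about 0.4 kg; z up. It lies on the desk with this point at z = 10 mm. Seated, this point is over the case's centre at z = 65 mm with the long axes parallel, either way round.
- cover: The same cover with the fastener it carries; same origin and axes as cover_mid.
- fastener: Steel quarter-turn fastener captive in the cover's middle. Origin at the centre of its wing, a bar 46 mm (its y) by 12 mm (its x) by 24 mm high, 42 mm above the cover's centre while out. A blade 34 x 8 x 6 mm, parallel to the wing, is on its stem under the cover. It turns with slight friction (0.03 N m), stays where left, starts up to 1.2 rad either side of the cover's long axis.
- plunger (a joint): How far the fastener is pushed down against its spring (2 N out, 6 N in): 0 out, 0.0168 m fully in (stop). With the blade across the slot it stops at about 0.004 m; lined up, it goes fully in. Turned crosswise there, the blade catches under the plate and stays at about 0.015 m when released.
- screwdriver_small: Small screwdriver with a yellow handle, 131 mm long, 17 mm thick, lying loose on the desk between the case and the cover; bystander. Origin under its middle.
- solder_spool: Spool of solder, 50 mm across and 38 mm high, standing loose on the desk; bystander. Origin at the centre of its underside.
- tool_pouch: Tall black tool pouch standing fixed at the back of the desk, an obstacle: 90 mm deep (x, its front 30 mm towards the robot from the origin), 200 mm wide (y, 100 mm either side), 270 mm high; origin on the desk. Keep the arm and gripper clear of it, also when swinging across.

How it is judged:
By the outcome, as a careful person would: the job done as asked, in the order asked, and still so for the second after the job is handed in, with the robot touching nothing.
It also fails if it takes over 58 s, if anything falls off the work surface, if the arm or the gripper's body presses on something with over 40 N, if the wrist force passes 120 N, or if a joint passes its speed limit or range.

### The arm

A 6-joint arm with a two-finger parallel gripper is mounted at the origin on a cart in front of the work surface, level with it; the furniture and walls round the work are solid. World frame = base frame: x ahead of the robot, y to its left, z up, the work surface at z = 0. Lengths are in m, angles in rad, forces in N, time in s.
With the tool pointing down it reaches from about 0.4 to 0.925 m from the base axis. Payload 3.4 kg.
Tool frame: the origin (TCP) lies on the mounting face of the last link; the fingertips stand 173 mm ahead of it and the grasp point (between the pads) lies 155 mm ahead of it (arm.hold_point_z is the distance from the TCP to the grasp point, in m); z points along the fingers, y is the line along which they close (so a half turn about z gives the same grasp; the last joint's range is limited). The gripper opens to 85 mm and grips with 20 to 120 N. Pads are 22 mm wide; open, the fingers measure 114 mm over their backs; the gripper's body (76 mm by 85 mm) begins 54 mm behind the grasp point. The pads swing forward as they close: fully open they stand 13 mm farther back than shut.
Start: joints at [-1.234, 0.307, 1.506, -0, 1.328, -0.073], TCP at [0.23, -0.527, 0.405] pointing down, gripper open.
Joint ranges: [-3.12, 3.12], [-1.05, 2.28], [0.14, 2.33], [-1.42, 4.57], [0.1, 2.73], [-2.68, 2.68]. Speed limits (rad/s): [2.57, 2.57, 3.14, 3.14, 3.14, 3.14].

### API

Orientations are given as a 3x3 rotation matrix whose columns are the frame's x, y, z axes.
In Python, from bench import arm, snapshot, camera_params, spot_in, pinpoint gives the robot as it stands.
- The arm moves only by the tool jog_arm, never from a script. Its argument "rows" is a list of rows, each a list of 4 numbers: the shift along the tool's x, y, z in mm, then the turn about the tool's z in degrees. In form: [[tx, ty, tz, turn], ...]. A call has 1 to 10 rows; each row shifts and turns the commanded pose from where the row before left it, along the tool's axes as they then stand; what a row does not reach is not made up. A row lasts 1/12 s, in which the tool goes at most 41.7 mm and 7.16 degrees, less where a joint would pass 70% of its speed; a pose out of reach is approached as far as the arm can. A call with a gripper value outside its range is refused whole. "jaw" is the opening, from 0 (shut) to 1 (fully open), set as the call begins (left out, the last holds). The fingers move at their own pace and stop on an object; "grip_force" is the grip in N (left out, the last holds). Time passes only in rows, so rows that do not move let the fingers close. It gives the time, the measured TCP pose, the force, the opening and the grip force at its end, in the units of the state.
- arm.read_state(): the state, without advancing time (a new reading comes with each control period).
- snapshot(name): name is "scene" or "side" or "wrist"; returns (picture, depth): 420x560x3 uint8, blue, green, red; 420x560 float32, m along the optical axis (not along the pixel's ray), 0 where there is no reading.
- camera_params(name): a dict with "fovy" (degrees; the focal length in pixels is half the picture's height over the tangent of half this angle, whatever the lens; pixels are square), "cx", "cy" (the principal point, pixels), "dist_coeffs" ([k1, k2, p1, p2, k3] as OpenCV has them; the pictures are not rectified), "eye" and "attitude" of the camera in the world. Camera axes: x right, y up, looking along -z (the intrinsics and any distortion apply to the point x, -y, -z); pixel columns grow to the right and rows downward; lengths in m; the calibration is good to about 2 mm. A picture is of the moment at which its call begins: read the wrist's pose just before it. camera_params takes no time and is no camera call; for the wrist camera it gives the pose at the moment of the call.
- arm.sign_off(): hands the job in; it is judged then, once.
Trained networks look in the newest picture that a camera, given by its name, has taken for a name from the list of things; names that differ only in an ending like _2 or _b are one class to them, and where a whole thing is asked for, a point or a joint stands for the part that bears it (a point fixed in the world has none). Each returns a list of dicts, best first, with "conf" (0 to 1); they miss things now and then, are a little off and sometimes report something else, mostly with a low value. They report only what shows in the picture. A call takes as long as a camera call.
- spot_in(camera, query): "rect" ([left, top, right, bottom] in pixels, round what is visible of it).
- pinpoint(camera, query): "uv" ([column, row] in pixels: a listed point, or the origin of a listed thing).
The state is a dict: "time": time; "qpos": joint angles; "qvel": joint speeds; "joint_torque": joint torques, N m; "tool_pos": TCP position; "eef_rot": TCP orientation; "force": force on the tool from outside, world axes, zero at the start; "torque": the same for the moment, N m; "width": opening from 0.0 (shut) to 1.0 (fully open); "gripper_force": force on a finger pad.
Only numpy, scipy, OpenCV 4.12 (cv2) and the standard library are available. Lean on these libraries where they do the work, as an engineer would, in place of code of your own. Each camera call takes 0.05 s, during which the arm holds its last target. There are 200 camera calls.

## Working session

There is one attempt and no reset: what is moved stays moved. The work goes in short steps, Python scripts to look and compute and a tool call to move; the robot and the scene stay as the last step left them, time stands still between calls to the robot, and variables do not carry over. Pictures are saved under pics/ and viewed, at most 10 in all, crops included, and the job is handed in when it is done.

Besides the shell and the picture viewer there is one more tool, called after "Call:" as name(argument=value, ...), one argument or row to a line, values as JSON. jog_arm: Moves the arm, as the interface text tells. Its arguments: {"type":"object","properties":{"rows":{"type":"array"},"jaw":{"type":"number"},"grip_force":{"type":"number"}},"required":["rows"]}

```bash
mkdir -p pics; ls; cat > h.py <<'E'
import numpy as np, cv2
from bench import arm, snapshot, camera_params, spot_in, pinpoint
def K(p):
    f=210/np.tan(np.radians(p["fovy"])/2); return np.array([[f,0,p["cx"]],[0,f,p["cy"]],[0,0,1.]])
def rays(p,uv):
    u=cv2.undistortPoints(np.array(uv,float).reshape(-1,1,2),K(p),np.array(p["dist_coeffs"],float)).reshape(-1,2)
    return np.c_[u[:,0],-u[:,1],-np.ones(len(u))]@np.array(p["attitude"]).T   # depth 1 along axis
def on_z(p,uv,z):
    d=rays(p,uv); e=np.array(p["eye"]); return e+d*((z-e[2])/d[:,2])[:,None]
def cloud(p,D):
    v,u=np.mgrid[0:420,0:560]; d=rays(p,np.c_[u.ravel(),v.ravel()])
    return (np.array(p["eye"])+d*D.reshape(-1,1)).reshape(420,560,3)
E
python3 - <<'E'
from h import *
s=arm.read_state();print(s["time"],s["tool_pos"])
for c in ("scene","side"):
    im,D=snapshot(c);p=camera_params(c);cv2.imwrite(f"pics/{c}0.png",im);np.save(c+"D.npy",D)
    print(c,p["eye"],p["fovy"])
    for q,z in (("case_slot",.054),("cover_mid",.010),("fastener",.052),("screwdriver_small",0),("solder_spool",0),("tool_pouch",0),("case",0)):
        r=pinpoint(c,q)[:2]
        for k in r: print(q,np.round(k["uv"]),round(k["conf"],2),on_z(p,k["uv"],z).round(4)[0])
E
```

```text
pics
0.0 [ 0.22950168 -0.52683573  0.40374721]
scene [0.62708384 0.87623595 0.60867487] 44.938746018068365
case_slot [298. 173.] 0.85 [ 0.4618 -0.1709  0.054 ]
cover_mid [326. 278.] 0.57 [0.4631 0.1626 0.01  ]
fastener [325. 258.] 0.65 [0.4657 0.1576 0.052 ]
screwdriver_small [287. 238.] 0.64 [0.514  0.0119 0.    ]
solder_spool [340. 230.] 0.91 [ 0.3984 -0.0029  0.    ]
solder_spool [328. 258.] 0.74 [0.4447 0.093  0.    ]
case [299. 196.] 0.82 [ 0.4634 -0.1577  0.    ]
side [-0.09785588  0.21616468  0.75735587] 42.55642604007749
case_slot [394. 229.] 0.86 [ 0.456  -0.1604  0.054 ]
case_slot [216. 270.] 0.46 [0.4678 0.1604 0.054 ]
cover_mid [218. 287.] 0.94 [0.4653 0.1608 0.01  ]
cover_mid [322. 296.] 0.21 [ 0.3915 -0.0017  0.01  ]
fastener [217. 273.] 0.59 [0.4629 0.1587 0.052 ]
screwdriver_small [292. 253.] 0.91 [0.5061 0.0136 0.    ]
screwdriver_small [221. 287.] 0.42 [0.4718 0.1551 0.    ]
solder_spool [322. 293.] 0.6 [ 0.4027 -0.0066  0.    ]
```

View pics/scene0.png

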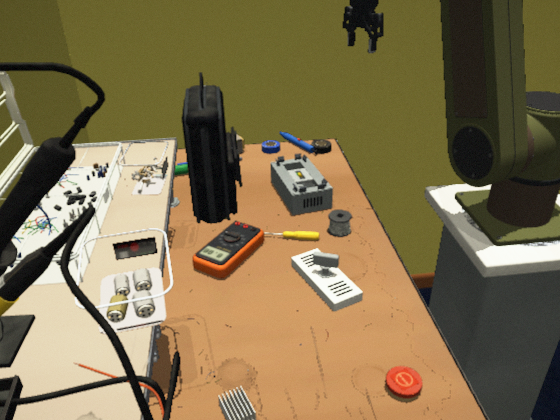

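View pics/side0.png

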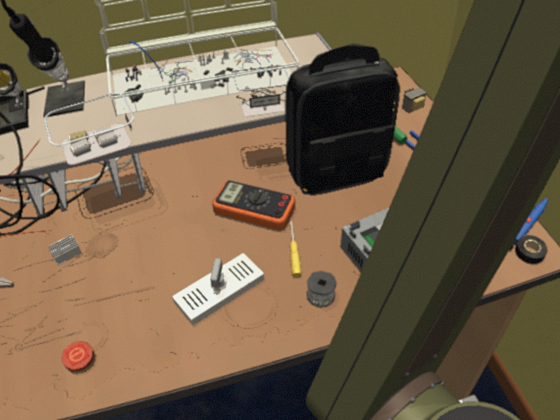

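The scene view shows the case at (300,185), the white cover with its wing at (326,265), the screwdriver at (290,236), the spool at (340,222) and the tall pouch at (210,150). The side view agrees, with the cover at (218,287) and the case partly hidden by the arm. Next I get the yaws from depth.

```bash
python3 - <<'E'
from h import *
for c in ("scene","side"):
    D=np.load(c+"D.npy");p=camera_params(c);P=cloud(p,D);ok=D>0
    def rect(name,ctr,r,z0,z1):
        m=ok&(np.hypot(P[...,0]-ctr[0],P[...,1]-ctr[1])<r)&(P[...,2]>z0)&(P[...,2]<z1)
        Q=P[m]
        if len(Q)<15: print(c,name,len(Q));return
        (x,y),(w,h),a=cv2.minAreaRect(Q[:,:2].astype(np.float32))
        if w>h: a+=90
        # a = angle of short side; long-axis direction = a+90
        print(c,name,len(Q),"ctr",round(x,4),round(y,4),"size",round(w,3),round(h,3),"long dir",round((a+90)%180,1),"z",np.median(Q[:,2]).round(4),Q[:,2].max().round(4))
    rect("covertop",(.464,.161),.1,.014,.026)
    rect("wing",(.464,.159),.05,.045,.075)
    rect("casetop",(.461,-.165),.12,.048,.060)
    rect("guides",(.461,-.165),.12,.062,.075)
    rect("pouch",(.62,-.12),.2,.1,.25)
    rect("spool",(.40,-.004),.04,.02,.05)
    rect("driver",(.51,.012),.09,.006,.03)
E
```

```text
scene covertop 1605 ctr 0.4641 0.1618 size 0.063 0.152 long dir 111.6 z 0.0202 0.0257
scene wing 305 ctr 0.4643 0.1613 size 0.016 0.046 long dir 157.0 z 0.0584 0.0674
scene casetop 1233 ctr 0.4589 -0.1644 size 0.098 0.176 long dir 99.9 z 0.0549 0.06
scene guides 137 ctr 0.4584 -0.1647 size 0.076 0.171 long dir 100.4 z 0.0657 0.0705
scene pouch 5315 ctr 0.7085 -0.0983 size 0.22 0.276 long dir 91.1 z 0.1519 0.25
scene spool 353 ctr 0.4002 -0.0024 size 0.051 0.046 long dir 74.9 z 0.0374 0.0408
scene driver 505 ctr 0.4953 0.0167 size 0.164 0.131 long dir 57.6 z 0.0152 0.03
side covertop 2451 ctr 0.4635 0.1607 size 0.064 0.151 long dir 110.4 z 0.0205 0.0257
side wing 244 ctr 0.4615 0.1611 size 0.013 0.045 long dir 156.6 z 0.0627 0.0668
side casetop 766 ctr 0.4795 -0.1076 size 0.064 0.129 long dir 137.8 z 0.055 0.0599
side guides 89 ctr 0.45 -0.0862 size 0.024 0.072 long dir 170.9 z 0.0668 0.0718
side pouch 9331 ctr 0.6754 -0.0925 size 0.282 0.158 long dir 43.6 z 0.1691 0.25
side spool 632 ctr 0.3993 -0.0021 size 0.047 0.048 long dir 150.1 z 0.0375 0.0419
side driver 838 ctr 0.5218 0.0263 size 0.145 0.161 long dir 112.1 z 0.017 0.03
```

```bash
cat >> h.py <<'E'
def go(pos,ydir,which=0):
    """turn + tool shift (mm, after the turn) from the current pose to TCP pos, tool y along ydir deg (mod 180)"""
    s=arm.read_state();R=np.array(s["eef_rot"]);y=np.degrees(np.arctan2(R[1,1],R[0,1]))
    t=(y-ydir+90)%180-90+180*which      # +turn = clockwise from above
    a=np.radians(t);R2=R@np.array([[np.cos(a),-np.sin(a),0],[np.sin(a),np.cos(a),0],[0,0,1]])
    print("t",s["time"],"y",round(y,1),"turn",round(t,1),"q6",round(s["qpos"][5],3),"shift",(1000*R2.T@(np.array(pos)-s["tool_pos"])).round(1),"tilt",R[:,2].round(3))
E
python3 - <<'E'
from h import *
s=arm.read_state();print(np.array(s["eef_rot"]).round(3),s["time"],s["width"],arm.hold_point_z)
go((.42,-.30,.36),21);go((.464,.161,.36),21)
p=camera_params("wrist");print(np.array(p["eye"])-s["tool_pos"],np.array(p["attitude"]).round(2),p["fovy"])
D=np.load("sideD.npy");P=cloud(camera_params("side"),D);m=(D>0)&(P[...,2]>.05)&(P[...,2]<.25)&(abs(P[...,1]+.08)<.12)&(P[...,0]>.54)&(P[...,0]<.8)
print(np.percentile(P[m],[1,50,99],axis=0).round(3))
E
```

```text
[[ 0.917  0.399 -0.   ]
 [ 0.399 -0.917 -0.   ]
 [-0.     0.    -1.   ]] 0.8 1.0025674004988845 0.1547
t 0.8 y -66.5 turn -87.5 q6 -0.074 shift [143.9 259.2  44.7] tilt [-0. -0. -1.]
t 0.8 y -66.5 turn -87.5 q6 -0.074 shift [558.5 465.5  44.7] tilt [-0. -0. -1.]
[ 0.06795409  0.02843829 -0.03013153] [[ 0.4   0.88  0.27]
 [-0.92  0.38  0.12]
 [-0.   -0.29  0.96]] 65.1922986196148
[[ 0.598 -0.198  0.053]
 [ 0.624 -0.085  0.158]
 [ 0.791  0.034  0.248]]
```

Call:
jog_arm(
  rows=[
    [40,-9,0,-4],
    [39,-9,0,-4],
    [39,-9,0,-4],
    [38,-9,0,-4],
    [38,-9,0,-4],
    [37,-9,0,-4],
    [36,-9,0,-4],
    [36,-9,0,-4],
    [35,-7,0,-4],
    [35,-3,0,-4],
  ],
  jaw=1,
  grip_force=60,
)

```text
time: 1.63
tool_pos: [0.4541, -0.2235, 0.4049]
eef_rot: [[0.442, 0.897, 0.0], [0.897, -0.442, -0.0], [0.0, 0.0, -1.0]]
force: [1.1, 0.1, 0.8]
width: 0.998
gripper_force: 0.0
```

Call:
jog_arm(
  rows=[
    [35,0,0,-4],
    [35,0,0,-4],
    [35,0,0,-4],
    [35,0,0,-4],
    [35,0,0,-4],
    [35,0,0,-4],
    [35,0,0,-4],
    [35,0,5,-4],
    [35,0,5,-4],
    [35,0,5,-4],
  ],
)

```text
time: 2.47
tool_pos: [0.5044, 0.1157, 0.3898]
eef_rot: [[-0.237, 0.971, 0.001], [0.971, 0.237, 0.0], [-0.0, 0.001, -1.0]]
force: [-0.1, 1.3, -0.2]
width: 1.002
gripper_force: 0.0
```

```bash
python3 - <<'E'
from h import *
print(arm.read_state()["tool_pos"])
go((.464,.161,.36),21.2)
im,D=snapshot("wrist");cv2.imwrite("pics/w1.png",im)
E
```

```text
[0.50437295 0.11567718 0.38980489]
t 2.4667 y 13.7 turn -7.5 q6 -0.096 shift [ 56.9 -21.3  29.8] tilt [ 0.001  0.    -1.   ]
```

Call:
jog_arm(
  rows=[
    [0,0,0,-4],
    [0,0,0,-3.5],
    [19,-7,22,0],
    [19,-7,22,0],
    [19,-7,22,0],
    [0,0,0,0],
    [0,0,0,0],
  ],
)

```text
time: 3.1
tool_pos: [0.4632, 0.1597, 0.3229]
eef_rot: [[-0.361, 0.933, -0.003], [0.933, 0.361, -0.001], [0.0, -0.003, -1.0]]
force: [0.6, -0.2, -0.1]
width: 0.996
gripper_force: 0.0
```

```bash
python3 - <<'E'
from h import *
s=arm.read_state();p=camera_params("wrist");im,D=snapshot("wrist");cv2.imwrite("pics/w2.png",im)
for q,z in (("cover_mid",.010),("fastener",.052)):
    for k in pinpoint("wrist",q)[:1]: print(q,np.round(k["uv"]),round(k["conf"],2),on_z(p,k["uv"],z).round(4)[0])
P=cloud(p,D);ok=(D>0)&(np.hypot(P[...,0]-.464,P[...,1]-.161)<.1)
for n,a,b,r in (("cover",.015,.026,.1),("wing",.045,.075,.05)):
    Q=P[ok&(P[...,2]>a)&(P[...,2]<b)]
    (x,y),(w,h),t=cv2.minAreaRect(Q[:,:2].astype(np.float32)); t+=90*(w>h)
    print(n,len(Q),round(x,4),round(y,4),round(w,3),round(h,3),"long",round((t+90)%180,1))
go((.464,.161,.175),21.2)
E
```

```text
cover_mid [279. 194.] 0.97 [0.4607 0.1625 0.01  ]
fastener [283. 211.] 0.62 [0.4645 0.1603 0.052 ]
cover 10307 0.4641 0.1598 0.06 0.15 long 111.2
wing 1190 0.4642 0.16 0.013 0.045 long 156.8
t 3.25 y 21.0 turn -0.2 q6 -0.123 shift [  2.3  -1.4 150. ] tilt [ 0.003  0.    -1.   ]
```

View pics/w2.png

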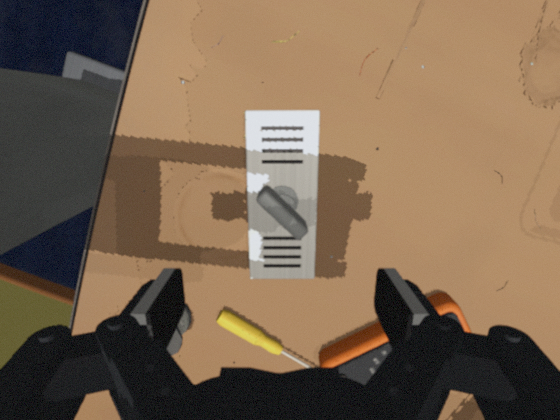

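The wrist view shows the cover upright at (281,195), aligned between the fingers, with the wing at (283,212). The multimeter, driver and spool are all clear of the fingers. Descending.

Call:
jog_arm(
  rows=[
    [0.5,0.5,30,-0.2],
    [0,0.5,30,0],
    [0,0,30,0],
    [0,0,28,0],
    [0,0,18,0],
    [0,0,10,0],
    [0,0,5,0],
    [0,0,0,0],
    [0,0,0,0],
  ],
)

```text
time: 4.0
tool_pos: [0.4661, 0.1602, 0.1734]
eef_rot: [[-0.362, 0.932, 0.002], [0.932, 0.362, 0.0], [-0.0, 0.002, -1.0]]
force: [0.7, -0.7, 1.1]
width: 1.003
gripper_force: 0.0
```

Call:
jog_arm(
  rows=[
    [0,0,0,0],
    [0,0,0,0],
    [0,0,0,0],
    [0,0,0,0],
    [0,0,0,0],
    [0,0,0,0],
  ],
  jaw=0.5,
  grip_force=60,
)

```text
time: 4.5
tool_pos: [0.4652, 0.1604, 0.1741]
eef_rot: [[-0.362, 0.932, 0.002], [0.932, 0.362, 0.0], [-0.001, 0.002, -1.0]]
force: [-0.9, -1.6, 6.1]
width: 0.685
gripper_force: 64.1
```

Call:
jog_arm(
  rows=[
    [0,0,-5,0],
    [0,0,-15,0],
    [0,0,-25,0],
    [0,0,-30,0],
    [0,0,-35,0],
    [0,0,-35,0],
    [0,0,-35,3],
    [0,0,-25,3],
    [0,0,-20,3],
    [0,0,-15,2.2],
  ],
)

```text
time: 5.33
tool_pos: [0.4643, 0.1603, 0.4154]
eef_rot: [[-0.172, 0.985, 0.003], [0.985, 0.172, 0.001], [0.0, 0.003, -1.0]]
force: [-0.2, 0.6, -3.9]
width: 0.687
gripper_force: 66.2
```

Call:
jog_arm(
  rows=[
    [-12,-2,-5,0],
    [-24,-4,0,0],
    [-34,-6,0,0],
    [-38,-7,0,0],
    [-38,-7,0,0],
    [-38,-7,0,0],
    [-38,-7,0,0],
    [-38,-7,0,0],
    [-38,-7,0,0],
    [-38,-7,0,0],
  ],
)

```text
time: 6.17
tool_pos: [0.4618, -0.1831, 0.417]
eef_rot: [[-0.175, 0.985, -0.002], [0.985, 0.175, 0.001], [0.001, -0.002, -1.0]]
force: [1.2, 0.3, -4.6]
width: 0.686
gripper_force: 66.2
```

Call:
jog_arm(
  rows=[
    [-38,-7,0,0],
    [-32,-6,0,0],
    [-22,-4,0,0],
    [-10,-2,0,0],
    [0,0,0,0],
    [0,0,0,0],
    [0,0,0,0],
  ],
)

```text
time: 6.75
tool_pos: [0.4619, -0.2836, 0.4171]
eef_rot: [[-0.175, 0.985, -0.001], [0.985, 0.175, 0.002], [0.002, -0.001, -1.0]]
force: [-0.0, 0.9, -2.6]
width: 0.684
gripper_force: 66.2
```

```bash
python3 - <<'E'
from h import *
s=arm.read_state();p=camera_params("wrist");im,D=snapshot("wrist");cv2.imwrite("pics/w3.png",im);np.save("w3D.npy",D)
print(s["tool_pos"],s["width"],p["eye"]);np.save("w3p.npy",p,allow_pickle=True)
for k in pinpoint("wrist","case_slot")[:1]: print(np.round(k["uv"]),round(k["conf"],2),on_z(p,k["uv"],.054).round(4)[0])
im,D=snapshot("scene");cv2.imwrite("pics/s3.png",im)
E
```

```text
[ 0.4618993  -0.28359983  0.41714902] 0.6842806704835388 [ 0.44858912 -0.21160025  0.38718911]
[302.  66.] 0.68 [ 0.462  -0.1663  0.054 ]
```

View pics/w3.png

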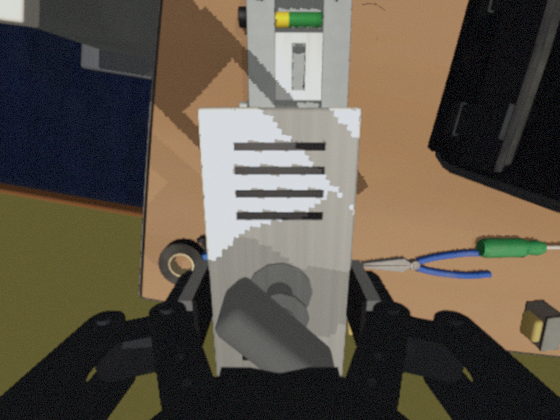

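The cover is held squarely, with its far edge at (200–360, 107). Beyond it the case shows, with the slot at (299,66). Measuring both in this frame.

```bash
python3 - <<'E'
from h import *
p=np.load("w3p.npy",allow_pickle=True).item();D=np.load("w3D.npy");P=cloud(p,D);im=cv2.imread("pics/w3.png")
s=arm.read_state();R=np.array(s["eef_rot"])
def rows(name,m):
    v,u=np.where(m); L=[];Rr=[]
    for r in np.unique(v):
        c=u[v==r]; L.append(P[r,c.min()]);Rr.append(P[r,c.max()])
    L=np.array(L);Rr=np.array(Rr)
    for n,E in (("L",L),("R",Rr)):
        f=np.polyfit(E[:,1],E[:,0],1); print(name,n,len(E),"angle",round(90-np.degrees(np.arctan(f[0])),2),"x at y=-.165",np.polyval(f,-.165).round(4),"z",E[:,2].mean().round(4))
u=np.arange(560)[None];v=np.arange(420)[:,None]
ok=(D>0)
rows("casetop",ok&(abs(P[...,2]-.055)<.006)&(v<95)&(u>225)&(u<375))
# slot: dark in plate
m=(ok&(P[...,2]<.045)&(v>35)&(v<100)&(u>285)&(u<315)); print("slot px by depth",m.sum())
g=im[30:105,270:330].astype(int).sum(2)//3
print(g[::5,::3])
Q=P[ok&(P[...,2]>.235)&(P[...,2]<.29)&(v<260)]
print("cover z",np.median(Q[:,2]))
Q=P[ok&(abs(P[...,2]-np.median(Q[:,2]))<.006)]
T=(Q-s["tool_pos"])@R
print("cover in tool: x",np.percentile(T[:,0],[.5,99.5]).round(4),"z",np.percentile(T[:,2],[5,50,95]).round(4))
f=[];
for y in np.arange(.03,.074,.004):
    t=T[abs(T[:,0]-y)<.002]; f.append((y,t[:,1].min(),t[:,1].max(),np.median(t[:,2])))
f=np.array(f);print(f.round(4)); print("yaw in tool L,R",np.degrees(np.polyfit(f[:,0],f[:,1],1)[0]),np.degrees(np.polyfit(f[:,0],f[:,2],1)[0]),"pitch",np.degrees(np.polyfit(f[:,0],f[:,3],1)[0]))
E
```

```text
casetop L 95 angle 100.63 x at y=-.165 0.4101 z 0.0553
casetop R 95 angle 100.24 x at y=-.165 0.5065 z 0.0553
slot px by depth 592
[[173 165  94  95  96  95  90  92  93  98  92  94  94  97  93  94  94  95
  164 168]
 [172 170 208 214 214 211 211 213 215 213 213 213 209 205 210 207 205 203
  168 168]
 [171 167 210 215 214 211 212 211 213 211 212 212 210 204 211 211 207 205
  165 166]
 [168 168 211 215 215 213 213 190 143 106 112 136 200 209 211 210 208 199
  169 171]
 [171 170 211 214 215 214 214 193  99  96  97  93 201 209 215 215 210 201
  167 170]
 [173 170 212 217 215 214 213 197 166 167 167 159 202 212 215 213 209 200
  168 171]
 [173 170 213 215 215 215 214 196 167 167 167 159 201 212 214 213 210 201
  169 170]
 [172 171 212 216 216 216 215 183 162 168 167 160 208 213 216 215 212 199
  172 167]
 [170 171 213 216 215 216 216 188 164 166 167 161 206 214 215 215 213 200
  170 169]
 [108 167 212 217 217 216 215 194 165 164 163 141 210 213 215 215 215 187
  168 170]
 [102 103 161 216 218 217 215 188 166 164 166 137 213 214 215 216 215 175
  170 165]
 [106 107 133 152 214 216 216 195 
[... 161 characters left out ...]
 133 198 217 217 216 217 214 215 216 215 216 169
  168 171]
 [134 104 102 107 109 107 108 106 148 149 150 155 154 157 156 159 160 149
  171 169]]
cover z 0.26381075062323045
cover in tool: x [-0.0389  0.0746] z [0.1525 0.1539 0.155 ]
[[ 0.03   -0.031   0.0288  0.154 ]
 [ 0.034  -0.0309  0.0291  0.1537]
 [ 0.038  -0.0309  0.0287  0.154 ]
 [ 0.042  -0.0308  0.029   0.1537]
 [ 0.046  -0.031   0.029   0.1539]
 [ 0.05   -0.0307  0.0287  0.1539]
 [ 0.054  -0.0309  0.0289  0.1539]
 [ 0.058  -0.031   0.0292  0.1539]
 [ 0.062  -0.0306  0.029   0.1537]
 [ 0.066  -0.031   0.0289  0.154 ]
 [ 0.07   -0.0311  0.0293  0.154 ]]
yaw in tool L,R -0.03509547891878718 0.346462164888576 pitch 0.04610016715675688
```

```bash
python3 - <<'E'
from h import *
p=np.load("w3p.npy",allow_pickle=True).item();im=cv2.imread("pics/w3.png")
g=im.astype(int).sum(2)//3
print(g[30:106,300]);print(g[60,284:314]);print(g[80,284:314])
for a in ((44,),(45,),(89,),(90,),(91,)): print(a,on_z(p,[[300,a[0]]],.054).round(4)[0])
print(on_z(p,[[293,60],[306,60],[293,80],[306,80]],.054).round(4))
for q in ("case_slot",):
    for c in("scene",):
        snapshot(c)
        for k in pinpoint(c,q)[:1]: print(k,on_z(camera_params(c),k["uv"],.054))
E
```

```text
[ 92 109 166 201 213 213 214 212 215 213 212 211 196 157 121 112 106 102
  98  97  97  96 102 124 159 167 169 166 165 165 167 168 166 166 168 167
 169 167 166 168 167 168 166 165 164 163 166 166 163 166 166 169 165 165
 166 166 166 165 165 176 199 214 216 215 216 216 217 216 214 198 150 110
 139 161 169 171]
[216 215 215 213 214 216 211 196 177 169 167 166 165 167 166 166 167 164
 167 159 143 165 201 210 210 212 213 216 214 215]
[217 217 217 217 215 217 212 188 156 159 166 167 164 164 166 166 166 168
 159 137 162 202 213 213 214 214 216 216 215 216]
(44,) [ 0.4567 -0.1471  0.054 ]
(45,) [ 0.4569 -0.1479  0.054 ]
(89,) [ 0.4644 -0.1865  0.054 ]
(90,) [ 0.4645 -0.1874  0.054 ]
(91,) [ 0.4647 -0.1883  0.054 ]
[[ 0.4529 -0.1621  0.054 ]
 [ 0.465  -0.1599  0.054 ]
 [ 0.4562 -0.1797  0.054 ]
 [ 0.4684 -0.1774  0.054 ]]
{'uv': [298.2, 173.0], 'conf': 0.64} [[ 0.46230021 -0.17246981  0.054     ]]
```

Call:
jog_arm(
  rows=[
    [12,2,0,-0.3],
    [26,4,10,0],
    [34,5,25,0],
    [26,4,30,0],
    [13,3,30,0],
    [5,1,30,0],
    [0,0,20,0],
    [0,0,10,0],
    [0,0,0,0],
    [0,0,0,0],
  ],
)

```text
time: 7.83
tool_pos: [0.4604, -0.1672, 0.2631]
eef_rot: [[-0.18, 0.984, -0.001], [0.984, 0.18, 0.001], [0.001, -0.001, -1.0]]
force: [0.6, -0.1, -4.4]
width: 0.689
gripper_force: 66.1
```

```bash
python3 - <<'E'
from h import *
go((.4598,-.1663,.229),10.4)
s=arm.read_state();print(s["force"],s["tool_pos"])
im,D=snapshot("scene");cv2.imwrite("pics/s4.png",cv2.resize(im[110:230,230:390],None,fx=5,fy=5,interpolation=2))
E
```

```text
t 7.8333 y 10.4 turn -0.0 q6 -0.616 shift [ 1.  -0.4 34.1] tilt [-0.001  0.001 -1.   ]
[ 0.6419129  -0.10884108 -4.42481441] [ 0.4604307  -0.16719899  0.26310662]
```

View pics/s4.png

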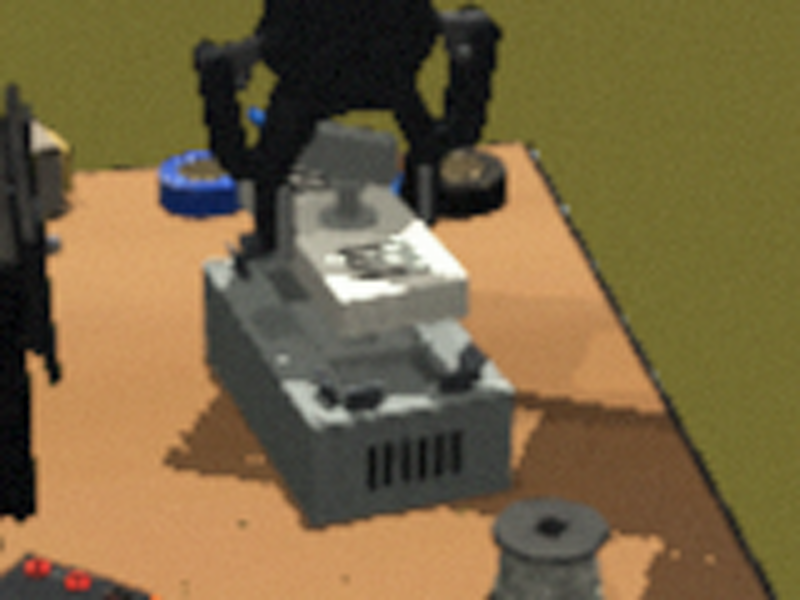

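The crop shows the cover (around (380,270)) hovering square over the guides at (345,395) and (465,365). Descending slowly while watching the force.

Call:
jog_arm(
  rows=[
    [1,-0.5,6,0],
    [0,0,8,0],
    [0,0,5,0],
    [0,0,4,0],
    [0,0,3,0],
    [0,0,2,0],
    [0,0,2,0],
    [0,0,0,0],
  ],
)

```text
time: 8.55
tool_pos: [0.4597, -0.1672, 0.2328]
eef_rot: [[-0.179, 0.984, -0.001], [0.984, 0.179, 0.0], [0.0, -0.001, -1.0]]
force: [-0.1, -0.0, -2.9]
width: 0.687
gripper_force: 66.1
```

Call:
jog_arm(
  rows=[
    [0,0,1.5,0],
    [0,0,1,0],
    [0,0,1,0],
    [0,0,0.5,0],
    [0,0,0,0],
  ],
)

```text
time: 8.97
tool_pos: [0.4598, -0.1671, 0.2293]
eef_rot: [[-0.179, 0.984, 0.0], [0.984, 0.179, -0.0], [-0.0, 0.0, -1.0]]
force: [0.7, 0.4, -3.4]
width: 0.689
gripper_force: 66.2
```

Call:
jog_arm(
  rows=[
    [0,0,0.5,0],
    [0,0,0.5,0],
    [0,0,0.5,0],
    [0,0,0,0],
  ],
)

```text
time: 9.3
tool_pos: [0.4597, -0.1671, 0.2292]
eef_rot: [[-0.18, 0.984, 0.001], [0.984, 0.18, -0.0], [-0.001, 0.001, -1.0]]
force: [-3.1, 1.5, 10.4]
width: 0.681
gripper_force: 67.8
```

Call:
jog_arm(
  rows=[
    [0,0,-0.5,0],
    [0,0,0,0],
    [0,0,0,0],
    [0,0,0,0],
    [0,0,0,0],
  ],
  jaw=1.0,
)

```text
time: 9.72
tool_pos: [0.4599, -0.1672, 0.2281]
eef_rot: [[-0.179, 0.984, 0.0], [0.984, 0.179, -0.0], [-0.0, 0.0, -1.0]]
force: [-0.4, 0.3, 0.2]
width: 0.998
gripper_force: 0.0
```

Call:
jog_arm(
  rows=[
    [0,0,-5,0],
    [0,0,-15,0],
    [0,0,-25,0],
    [0,0,-25,0],
    [0,0,-20,0],
    [0,0,-10,0],
    [0,0,0,0],
    [0,0,0,0],
  ],
)

```text
time: 10.38
tool_pos: [0.4598, -0.1671, 0.3288]
eef_rot: [[-0.179, 0.984, 0.001], [0.984, 0.179, -0.001], [-0.001, 0.001, -1.0]]
force: [-0.4, -0.4, -0.3]
width: 1.0
gripper_force: 0.0
```

```bash
cat > look.py <<'E'
from h import *
import sys
s=arm.read_state();p=camera_params("wrist");im,D=snapshot("wrist");cv2.imwrite(f"pics/{sys.argv[1]}.png",im)
P=cloud(p,D);ok=(D>0)&(np.hypot(P[...,0]-.46,P[...,1]+.166)<.1)
for n,a,b,r in (("cover",.071,.080,.09),("wing",float(sys.argv[2]),float(sys.argv[3]),.03)):
    m=ok&(P[...,2]>a)&(P[...,2]<b)&(np.hypot(P[...,0]-.46,P[...,1]+.166)<r)
    if n=="wing": m=cv2.morphologyEx(m.astype(np.uint8),cv2.MORPH_OPEN,np.ones((3,3)))>0
    Q=P[m]
    (x,y),(w,h),t=cv2.minAreaRect(Q[:,:2].astype(np.float32)); t+=90*(w>h)
    print(n,len(Q),round(x,4),round(y,4),round(w,3),round(h,3),"long",round((t+90)%180,1),"z",np.percentile(Q[:,2],[5,50,95]).round(4))
print(s["tool_pos"],s["time"])
E
python3 look.py w5 .105 .126
```

```text
cover 14384 0.4595 -0.1671 0.06 0.149 long 100.3 z [0.0746 0.0758 0.077 ]
wing 1757 0.4594 -0.1668 0.012 0.045 long 145.3 z [0.1079 0.1191 0.1204]
[ 0.45978681 -0.16714578  0.3287653 ] 10.3833
```

View pics/w5.png

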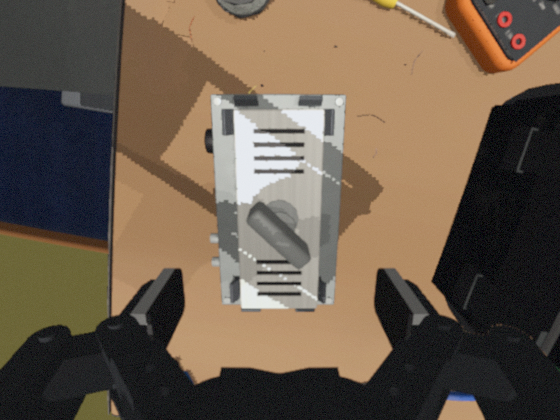

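The cover is seated: its top is at z = 0.0758 and flat, between the guides, at (280,200) in the picture. The wing at (279,235) points along 145°. Turning and descending onto the wing.

Call:
jog_arm(
  rows=[
    [0,0,0,-6],
    [0,0,0,-6.5],
    [0,0,0,-6.5],
    [0,0,0,-6.5],
    [0,0,6,-6.5],
    [0,0,10,-6.5],
    [0,0,15,-6.5],
    [0,0,15,0],
    [0,0,8,0],
    [0,0,4.5,0],
  ],
)

```text
time: 11.27
tool_pos: [0.4588, -0.1667, 0.2675]
eef_rot: [[-0.822, 0.569, -0.004], [0.569, 0.822, 0.002], [0.005, -0.001, -1.0]]
force: [0.4, 0.3, -0.6]
width: 1.001
gripper_force: 0.0
```

Call:
jog_arm(
  rows=[
    [0,0,0,0],
    [0,0,0,0],
    [0,0,0,0],
    [0,0,0,0],
    [0,0,0,0],
    [0,0,0,0],
    [0,0,0,0],
    [0,0,0,0],
  ],
  jaw=0,
  grip_force=50,
)

```text
time: 11.93
tool_pos: [0.4599, -0.1672, 0.2702]
eef_rot: [[-0.822, 0.569, 0.001], [0.569, 0.822, -0.0], [-0.001, 0.0, -1.0]]
force: [0.4, -0.7, 1.6]
width: 0.131
gripper_force: 53.8
```

Call:
jog_arm(
  rows=[
    [0,0,0,4],
    [0,0,0,6],
    [0,0,0,6.5],
    [0,0,0,6.5],
    [0,0,0,6.5],
    [0,0,0,6.5],
    [0,0,0,5],
    [0,0,0,4],
    [0,0,0,0],
    [0,0,0,0],
  ],
)

```text
time: 12.77
tool_pos: [0.4596, -0.1674, 0.2698]
eef_rot: [[-0.182, 0.983, -0.0], [0.983, 0.182, -0.001], [-0.001, -0.0, -1.0]]
force: [-1.8, -3.3, 2.1]
width: 0.127
gripper_force: 53.8
```

Call:
jog_arm(
  rows=[
    [0,0,3,0],
    [0,0,3,0],
    [0,0,2,0],
    [0,0,0,0],
  ],
)

```text
time: 13.1
tool_pos: [0.4597, -0.1674, 0.2613]
eef_rot: [[-0.18, 0.984, -0.0], [0.984, 0.18, -0.0], [-0.0, -0.0, -1.0]]
force: [-1.9, -4.1, 3.1]
width: 0.127
gripper_force: 54.1
```

Call:
jog_arm(
  rows=[
    [0,0,3,0],
    [0,0,3,0],
    [0,0,1.5,0],
    [0,0,1,0],
    [0,0,0,0],
  ],
)

```text
time: 13.52
tool_pos: [0.4598, -0.1673, 0.2536]
eef_rot: [[-0.18, 0.984, 0.0], [0.984, 0.18, -0.001], [-0.001, 0.0, -1.0]]
force: [-2.8, -3.2, 8.3]
width: 0.129
gripper_force: 55.0
```

Call:
jog_arm(
  rows=[
    [0,0,0.6,0],
    [0,0,0.5,0],
    [0,0,0,0],
  ],
)

```text
time: 13.77
tool_pos: [0.4598, -0.1673, 0.2534]
eef_rot: [[-0.18, 0.984, 0.001], [0.984, 0.18, -0.001], [-0.001, 0.001, -1.0]]
force: [-5.4, -2.1, 16.4]
width: 0.127
gripper_force: 56.1
```

Call:
jog_arm(
  rows=[
    [0,0,0,4],
    [0,0,0,6.5],
    [0,0,0,6.5],
    [0,0,0,6.5],
    [0,0,0,6.5],
    [0,0,0,6.5],
    [0,0,0,6.5],
    [0,0,0,6.5],
    [0,0,0,6.5],
    [0,0,0,0],
  ],
)

```text
time: 14.6
tool_pos: [0.4591, -0.167, 0.2534]
eef_rot: [[0.718, 0.696, -0.001], [0.696, -0.718, -0.0], [-0.001, -0.0, -1.0]]
force: [-6.9, -3.0, 19.2]
width: 0.126
gripper_force: 56.3
```

Call:
jog_arm(
  rows=[
    [0,0,0,6.5],
    [0,0,0,6.5],
    [0,0,0,6.5],
    [0,0,0,6.5],
    [0,0,0,5],
    [0,0,0,5],
    [0,0,0,0],
    [0,0,0,0],
  ],
)

```text
time: 15.27
tool_pos: [0.4589, -0.1666, 0.2534]
eef_rot: [[0.989, 0.145, -0.001], [0.145, -0.989, 0.001], [-0.001, -0.001, -1.0]]
force: [-8.2, -1.4, 19.9]
width: 0.129
gripper_force: 56.4
```

```bash
python3 - <<'E'
from h import *
go((.4598,-.167,.32),-81.6)
s=arm.read_state();print(s["force"],s["torque"],s["tool_pos"])
E
```

```text
t 15.2667 y -81.7 turn -0.1 q6 0.99 shift [  0.7   0.4 -66.6] tilt [-0.001  0.001 -1.   ]
[-8.18533003 -1.35251126 19.85630344] [-0.15694517  1.29351298 -0.00311402] [ 0.45892443 -0.16664845  0.25337114]
```

Call:
jog_arm(
  rows=[
    [0,0,-1,0],
    [0,0,-1,0],
    [0,0,-0.5,0],
    [0,0,0,0],
  ],
)

```text
time: 15.6
tool_pos: [0.459, -0.1667, 0.2545]
eef_rot: [[0.989, 0.145, -0.002], [0.145, -0.989, 0.001], [-0.002, -0.001, -1.0]]
force: [-3.9, -1.6, 6.0]
width: 0.126
gripper_force: 54.4
```

Call:
jog_arm(
  rows=[
    [0,0,0,0],
    [0,0,0,0],
    [0,0,0,0],
    [0,0,0,0],
    [0,0,0,0],
  ],
  jaw=1.0,
)

```text
time: 16.02
tool_pos: [0.4599, -0.1669, 0.2544]
eef_rot: [[0.989, 0.145, 0.0], [0.145, -0.989, 0.001], [0.0, -0.001, -1.0]]
force: [1.0, -0.4, 0.1]
width: 0.834
gripper_force: 0.0
```

Call:
jog_arm(
  rows=[
    [0,0,-5,0],
    [0,0,-15,0],
    [0,0,-25,0],
    [0,0,-25,0],
    [0,0,-15,0],
    [0,0,-5,0],
    [0,0,0,0],
    [0,0,0,0],
  ],
)

```text
time: 16.68
tool_pos: [0.4595, -0.167, 0.3443]
eef_rot: [[0.989, 0.145, -0.0], [0.145, -0.989, 0.0], [-0.0, -0.0, -1.0]]
force: [-0.5, -0.6, 0.8]
width: 0.999
gripper_force: 0.0
```

```bash
python3 look.py w6 .092 .126
```

```text
cover 13544 0.4592 -0.1679 0.061 0.15 long 100.2 z [0.0745 0.0758 0.077 ]
wing 1135 0.4597 -0.1678 0.046 0.012 long 8.5 z [0.1014 0.1043 0.1055]
[ 0.45945337 -0.16695613  0.34431001] 16.6833
```

View pics/w6.png

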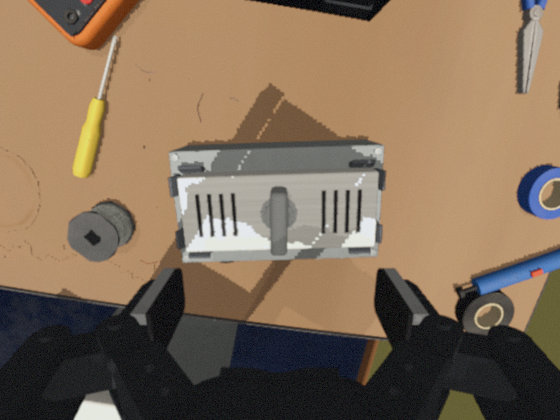

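The wing at (279,215) sits crosswise, 92° from the case's long axis. Its top is at z = 0.104, so it is held about 15 mm in. The screwdriver and spool have not moved, and the gripper is clear.

```bash
python3 -c "
from bench import arm
print(arm.sign_off())"
```

```text
the job is handed in; nothing more can be done
None
```

The job is handed in: the cover is seated between the guides and released, and the fastener is pushed in, turned 92° clockwise and still held about 15 mm in after release, with the screwdriver and spool left where they were (16.7 s at the last look).

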